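Pack the bracket kit tray with interlocked channel sections

ROBOT

A 6-joint arm with a two-finger parallel gripper is mounted at the origin on a cart in front of the work surface, level with it; the furniture and walls round the work are solid. World frame = base frame: x ahead of the robot, y to its left, z up, the work surface at z = 0. Lengths are in m, angles in rad, forces in N, time in s.
With the tool pointing down it reaches from about 0.3 to 0.875 m from the base axis. Payload 6.4 kg.
Tool frame: the origin (TCP) lies midway between the tips of the shut fingers; the grasp point (between the pads) lies 19 mm behind it (grasp_offset is the distance from the TCP to the grasp point, in m); z points along the fingers, y is the line along which they close (so a half turn about z gives the same grasp; the last joint's range is limited). The gripper opens to 85 mm and grips with 20 to 120 N. Pads are 22 mm wide; open, the fingers measure 114 mm over their backs; the gripper's body (76 mm by 85 mm) begins 54 mm behind the grasp point. The pads swing forward as they close: fully open they stand 13 mm farther back than shut.
Start: joints at [1.04, 0.181, 1.607, -0, 1.354, -0.206], TCP at [0.183, 0.545, 0.231] pointing down, gripper open.
Joint ranges: [-2.99, 2.99], [-0.89, 2.07], [0.3, 2.58], [-1.14, 4.28], [0, 2.63], [-3.12, 3.12]. Speed limits (rad/s): [2.57, 2.57, 3.01, 3.14, 3.14, 3.14].

INTERFACE

Orientations are given as a unit quaternion [w, x, y, z].
In Python, from bench import * gives the robot as it stands. The module is installed in compiled form; this text tells all that it offers.
- The arm moves only by the tool servo_tool, never from a script. Its argument "commands" is text: rows parted by semicolons, each of 7 numbers parted by spaces: the turn, a rotation vector about the tool's x, y, z in rad, then the shift along the tool's x, y, z in mm, then the opening, from 0 (shut) to 1 (fully open). In form: wx wy wz dx dy dz claw; .... A call has 1 to 5 rows; each row shifts and turns the commanded pose from where the row before left it, along the tool's axes as they then stand; what a row does not reach is not made up. A row lasts 1/8 s, in which the tool goes at most 62.5 mm and 10.7 degrees, less where a joint would pass 70% of its speed; a pose out of reach is approached as far as the arm can. A call with a gripper value outside its range is refused whole. The fingers move at their own pace and stop on an object; the grip force is fixed at half the most. Time passes only in rows, so rows that do not move let the fingers close. It gives the time, the measured TCP pose, the force, the opening and the grip force at its end, in the units of the state.
- get_obs(): the state, without advancing time (a new reading comes with each control period).
- camera(name): name is "scene" or "side" or "wrist"; returns the picture (420x560x3 uint8, blue, green, red); there is no depth.
- calibration(name): a dict with "fx", "fy", "cx", "cy" (pixels), "R" (3x3) and "t" (3): a world point X has camera coordinates R X + t. Camera axes: x right, y down, z forward; pixel columns grow to the right and rows downward; lengths in m; the calibration is good to about 2 mm. A picture is of the moment at which its call begins: read the wrist's pose just before it. calibration takes no time and is no camera call; for the wrist camera it gives the pose at the moment of the call.
- hand_in(): hands the job in; it is judged then, once.
The state is a dict: "time_s": time; "q": joint angles; "dq": joint speeds; "joint_efforts": joint torques, N m; "eef_pos": TCP position; "eef_rot": TCP orientation; "wrist_force": force on the tool from outside, world axes, zero at the start; "torque": the same for the moment, N m; "opening": opening from 0.0 (shut) to 1.0 (fully open); "grasp_force": force on a finger pad.
Only numpy, scipy, OpenCV 4.12 (cv2) and the standard library are available. Lean on these libraries where they do the work, as an engineer would, in place of code of your own. Each camera call takes 0.05 s, during which the arm holds its last target. There are 200 camera calls.

TASK

Pack the kit tray: lay all three open-side-up aluminium channel sections flat in the tray's wider bed, side by side across it with room for the fingers between them, then set every open-side-down section over two neighbours so that its flanges drop fully into both troughs and interlock. Stand every jar, and lay the flat carton lengthwise if it is there, in one row on the floor of the narrow lane in front; leave the tape roll and the bottles alone.

Things in the scene. Friction and masses are not known exactly. Their poses are not given: they have to be found in the camera images.
- tray: fixed shallow grey kit tray, 180 (x) by 258 (y) mm, origin at the centre of its underside; floor 3 mm thick; rims and rib stand 6 mm above the floor (9 mm above the worktop). A 12 mm broad rib along y parts it into a lane in front (low x, 66 by 252 mm inside) and a bed behind (96 by 252 mm inside)
- bed (a point): centre of the bed on the tray's inner floor; axes as the tray (x across the bed, 96 mm; y along it, 252 mm, which holds three sections side by side with 28 mm finger gaps: 88 mm from centre to centre)
- lane (a point): centre of the lane on the tray's inner floor; axes as the tray (x across the lane, 66 mm; y along it, 252 mm)
- trough_1_mid (a point): aluminium channel section of U profile, 80 mm long (its x), 60 mm wide (its y), 35 mm high (its z, up at the start), all walls 4 mm, inside width 52 mm, two small screw holes in the web; this one lies open side up, web on the worktop. Point: centre of the section, half-way up (17.5 mm above its underside). About 0.1 kg
- trough_2_mid (a point): aluminium channel section of U profile, 80 mm long (its x), 60 mm wide (its y), 35 mm high (its z, up at the start), all walls 4 mm, inside width 52 mm, two small screw holes in the web; this one lies open side up, web on the worktop. Point: centre of the section, half-way up (17.5 mm above its underside). About 0.1 kg
- trough_3_mid (a point): aluminium channel section of U profile, 80 mm long (its x), 60 mm wide (its y), 35 mm high (its z, up at the start), all walls 4 mm, inside width 52 mm, two small screw holes in the web; this one lies open side up, web on the worktop. Point: centre of the section, half-way up (17.5 mm above its underside). About 0.1 kg
- cap_1_mid (a point): aluminium channel section of U profile, 80 mm long (its x), 60 mm wide (its y), 35 mm high (its z, up at the start), all walls 4 mm, inside width 52 mm, two small screw holes in the web; this one lies open side down, standing on its flange edges. Point: centre, half-way up (17.5 mm above the flange edges). About 0.1 kg. May be absent
- cap_1_tip_l (a point): middle of the lower edge of that section's flange on its own +y side (28 mm from the centre line)
- cap_1_tip_r (a point): middle of the lower edge of that section's flange on its own -y side (28 mm from the centre line)
- cap_2_mid (a point): aluminium channel section of U profile, 80 mm long (its x), 60 mm wide (its y), 35 mm high (its z, up at the start), all walls 4 mm, inside width 52 mm, two small screw holes in the web; this one lies open side down, standing on its flange edges. Point: centre, half-way up (17.5 mm above the flange edges). About 0.1 kg. May be absent
- cap_2_tip_l (a point): middle of the lower edge of that section's flange on its own +y side (28 mm from the centre line)
- cap_2_tip_r (a point): middle of the lower edge of that section's flange on its own -y side (28 mm from the centre line)
- jar_a_mid (a point): small round closed jar, 47 mm across its white lid (44 mm body), 37 mm high; point at its centre, half-way up, z up. May be absent
- jar_b_mid (a point): small round closed jar, 41 mm across its black lid (38 mm body), 33 mm high; point at its centre, half-way up, z up. May be absent
- jar_c_mid (a point): small round closed jar, 47 mm across its white lid (44 mm body), 37 mm high, like jar_a; point at its centre, half-way up, z up. May be absent
- carton_mid (a point): flat printed carton, dark sides with a blue end, 55 (its x) by 88 (its y) by 20 mm high, lying flat; point at its centre, half-way up. May be absent
- tape: white roll of tape lying flat, 62 mm across and 19 mm high, not part of the kit; origin at the centre of its underside
- wash_plain: pink bottle with a plain white cap, 68 mm across, 150 mm high, not part of the kit; origin at its foot
- wash_spout: pink wash bottle with a bent spout, 68 mm across, 218 mm high, not part of the kit; origin at its foot
Mind the look-alikes: they are no part of the job. Leave any purple look-alike of the part that bears jar_c_mid alone.

How it is judged:
By the outcome, as a careful person would: the job done as asked, in the order asked, and still so for the second after the job is handed in, with the robot touching nothing.
Of cap_1, cap_2 only 1 to 2 are there at a start; the rules pass over those that are not, and their reading is None.
Of jar_a, jar_b, jar_c, carton only 3 to 4 are there at a start; the rules pass over those that are not, and their reading is None.
At some moment in a run one of jar_a, jar_b, jar_c, cap_1, cap_2 may be knocked a few centimetres aside while the robot is not near it.
It also fails if it takes over 210 s, if anything falls off the work surface, if the arm or the gripper's body presses on something with over 40 N, if the wrist force passes 120 N, or if a joint passes its speed limit or range.

## Working session

There is one attempt and no reset: what is moved stays moved. The work goes in short steps, Python scripts to look and compute and a tool call to move; the robot and the scene stay as the last step left them, time stands still between calls to the robot, and variables do not carry over. Pictures are saved under pics/ and viewed, at most 14 in all, crops included, and the job is handed in when it is done.

Besides the shell and the picture viewer there is one more tool, called after "Call:" by a JSON object that holds its "fn" and its "kwargs". servo_tool: Moves the arm, as the interface text tells. Its arguments: {"type":"object","properties":{"commands":{"type":"string"}},"required":["commands"]}

```bash
mkdir -p pics
python3 - <<'E'
from bench import *
import cv2,numpy as np
for n in ["scene","side","wrist"]:
    c=calibration(n); im=camera(n); cv2.imwrite(f"pics/{n}0.png",im)
    print(n,c["fx"],c["cx"],c["cy"],np.round(c["R"],3).tolist(),np.round(c["t"],3).tolist(), "cam at",np.round(-c["R"].T@c["t"],3))
o=get_obs();print(o)
E
```

```text
scene 505.7623373371155 279.9716617159656 210.37164834981803 [[0.497, -0.867, 0.007], [-0.622, -0.362, -0.694], [0.605, 0.341, -0.72]] [-0.289, 0.4, 1.132] cam at [-0.291 -0.492  1.095]
side 406.9802805718038 278.3845205847075 213.9312293864743 [[-1.0, -0.021, -0.02], [0.003, 0.587, -0.809], [0.029, -0.809, -0.587]] [0.578, 0.031, 1.215] cam at [0.543 0.977 0.749]
wrist 312.51396487667324 279.498663045086 205.5065658133996 [[0.319, 0.948, -0.002], [0.9, -0.302, 0.316], [0.299, -0.102, -0.949]] [-0.574, -0.041, 0.382] cam at [0.106 0.57  0.374]
{'time_s': 0.15, 'q': array([ 1.03969356e+00,  1.81384363e-01,  1.60775851e+00, -1.01892637e-05,
        1.35381410e+00, -2.06318853e-01]), 'dq': array([ 0.00043777, -0.00344743, -0.0025667 ,  0.00116418, -0.00116409,
       -0.00141165]), 'joint_efforts': array([-6.31321782e-04, -4.45264828e+01, -3.51688170e+01, -3.06206693e-04,
        5.82715715e-03, -1.45575081e-05]), 'eef_pos': array([0.18326452, 0.54457043, 0.23059283]), 'eef_rot': array([-2.41219506e-04,  1.61678033e-01,  9.86843325e-01, -6.38107148e-04]), 'wrist_force': array([ 0.18594715, -0.48806508, -0.018164  ]), 'torque': array([-0.0547871 , -0.07051999, -0.0083375 ]), 'grasp_force': 0.0, 'opening': 1.0007050668246185}
```

View pics/scene0.png

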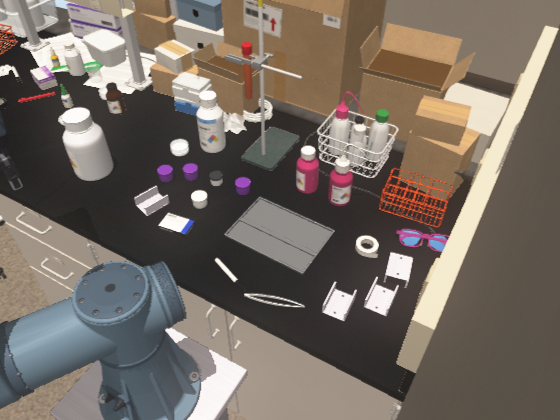

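View pics/side0.png

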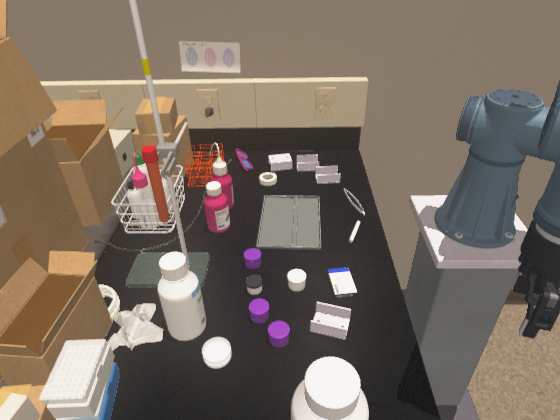

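Run:
```python
import cv2,numpy as np
s=cv2.imread("pics/scene0.png");d=cv2.imread("pics/side0.png")
r=lambda i,w,h:cv2.resize(i,(w,h),interpolation=cv2.INTER_CUBIC)
a=np.hstack([r(s[130:250,120:270],375,300),r(s[220:330,300:425],375,300)])
b=np.hstack([r(d[240:372,190:365],375,300),r(d[140:240,240:365],375,300)])
cv2.imwrite("pics/crop1.png",np.vstack([a,b]))
```

```text
(no output)
```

View pics/crop1.png

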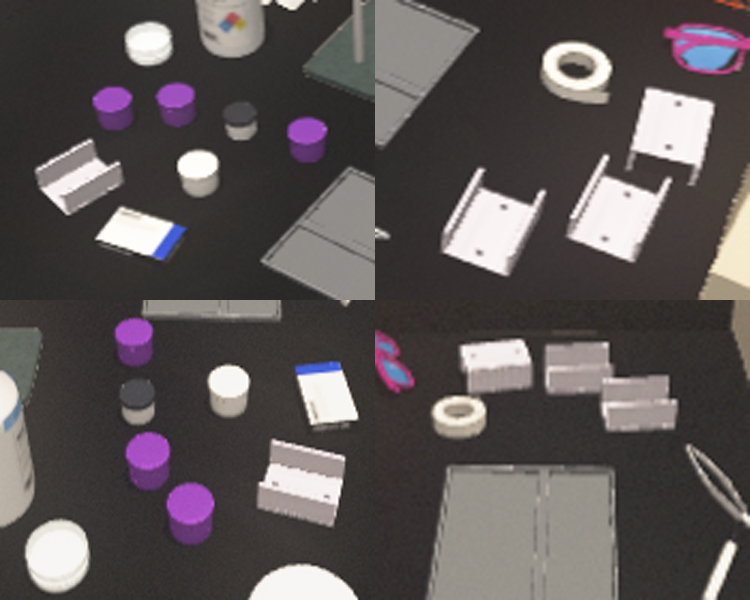

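```bash
cat > h.py <<'E'
from bench import *
import cv2,numpy as np
from scipy.spatial.transform import Rotation as Ro
def ray(c,uv,z):
    uv=np.atleast_2d(np.array(uv,float))
    d=np.c_[(uv[:,0]-c["cx"])/c["fx"],(uv[:,1]-c["cy"])/c["fy"],np.ones(len(uv))]@c["R"]
    o=-c["R"].T@c["t"]
    return o+d*((z-o[2])/d[:,2])[:,None]
def pix(c,P):
    q=np.atleast_2d(P)@c["R"].T+c["t"]; return np.c_[c["fx"]*q[:,0]/q[:,2]+c["cx"],c["fy"]*q[:,1]/q[:,2]+c["cy"]]
def snap(n,f=None):
    c=calibration(n); im=camera(n)
    if f: cv2.imwrite("pics/"+f,im)
    return c,im
def go(x,y,z,yaw=None):
    """yaw=world angle of tool y (closing line), mod pi. prints turn about tool axes then shift in axes after turn"""
    o=get_obs(); p=o["eef_pos"]; w,a,b,c=o["eef_rot"]; R=Ro.from_quat([a,b,c,w])
    M=R.as_matrix(); cur=np.arctan2(M[1,1],M[0,1])
    if yaw is None: yaw=cur
    d=(yaw-cur+np.pi/2)%np.pi-np.pi/2
    cand=[d,d-np.pi*np.sign(d)]
    q6=o["q"][5]
    # target: tool z straight down, tool y at cur+d
    t=cur+d; Y=np.array([np.cos(t),np.sin(t),0]);Z=np.array([0,0,-1.]);T=np.c_[np.cross(Y,Z),Y,Z]
    rv=Ro.from_matrix(M.T@T).as_rotvec()
    s=T.T@(np.array([x,y,z])-p)*1000
    print("tcp",np.round(p,4),"yaw",round(np.degrees(cur),1),"q",np.round(o["q"],2),"open",round(o["opening"],2),"F",np.round(o["wrist_force"],1))
    print("turn",np.round(rv,3),"rows",int(np.ceil(np.degrees(np.linalg.norm(rv))/10.5)),"shift",np.round(s,1),"n",np.ceil(np.linalg.norm(s)/60))
E
python3 - <<'E'
from h import *
c=calibration("scene"); im=cv2.imread("pics/scene0.png")
hsv=cv2.cvtColor(im,cv2.COLOR_BGR2HSV)
g=((hsv[...,2]>75)&(hsv[...,2]<160)&(hsv[...,1]<60)).astype(np.uint8)
g[:195]=0;g[275:]=0;g[:,:220]=0;g[:,340:]=0
g=cv2.morphologyEx(g,cv2.MORPH_CLOSE,np.ones((5,5)))
k=max(cv2.findContours(g,0,2)[0],key=cv2.contourArea)
for e in (3,4,6):
    p=cv2.approxPolyDP(cv2.convexHull(k),e,True)[:,0]; print(len(p),p.tolist())
    if len(p)==4: P=ray(c,p,.009);print(np.round(P,3).tolist(),P.mean(0), [np.linalg.norm(P[i]-P[i-1]) for i in range(4)])
w=((hsv[...,2]>120)&(hsv[...,1]<50)).astype(np.uint8)
n,l,st,ce=cv2.connectedComponentsWithStats(w)
for i in range(1,n):
    if 40<st[i,4]<2500 and 130<ce[i,1]<330 and ce[i,0]>100: print(st[i].tolist(),np.round(ce[i]),np.round(ray(c,ce[i],.015)[0,:2],3))
print("blk",np.round(ray(c,[216,175],.033),3),"carton", np.round(ray(c,[[157,222],[168,212],[194,220],[184,234]],.02),3).tolist())
E
```

```text
4 [[224, 233], [258, 197], [334, 230], [303, 273]]
[[0.462, 0.116, 0.009], [0.636, 0.109, 0.009], [0.631, -0.151, 0.009], [0.451, -0.146, 0.009]] [ 0.54504355 -0.01806736  0.009     ] [np.float64(0.26213516680522975), np.float64(0.17396515851906758), np.float64(0.259786470886648), np.float64(0.18053028060202278)]
4 [[224, 233], [258, 197], [334, 230], [303, 273]]
[[0.462, 0.116, 0.009], [0.636, 0.109, 0.009], [0.631, -0.151, 0.009], [0.451, -0.146, 0.009]] [ 0.54504355 -0.01806736  0.009     ] [np.float64(0.26213516680522975), np.float64(0.17396515851906758), np.float64(0.259786470886648), np.float64(0.18053028060202278)]
4 [[224, 233], [258, 197], [334, 230], [303, 273]]
[[0.462, 0.116, 0.009], [0.636, 0.109, 0.009], [0.631, -0.151, 0.009], [0.451, -0.146, 0.009]] [ 0.54504355 -0.01806736  0.009     ] [np.float64(0.26213516680522975), np.float64(0.17396515851906758), np.float64(0.259786470886648), np.float64(0.18053028060202278)]
[170, 139, 19, 17, 272] [179. 147.] [0.702 0.46 ]
[301, 145, 15, 15, 183] [308. 152.] [0.897 0.074]
[472, 151, 10, 13, 59] [476. 157.] [ 1.155 -0.421]
[297, 170, 7, 13, 52] [300. 176.] [0.781 0.04 ]
[211, 180, 11, 6, 49] [216. 183.] [0.62  0.253]
[134, 186, 35, 30, 601] [150. 201.] [0.455 0.377]
[331, 186, 19, 18, 231] [340. 194.] [ 0.767 -0.105]
[191, 190, 17, 19, 243] [199. 198.] [0.536 0.257]
[158, 213, 32, 19, 365] [173. 222.] [0.42  0.263]
[356, 235, 23, 23, 380] [367. 246.] [ 0.618 -0.258]
[384, 252, 29, 36, 620] [399. 267.] [ 0.594 -0.361]
[215, 258, 23, 24, 141] [226. 270.] [0.353 0.036]
[364, 277, 35, 39, 707] [379. 298.] [ 0.474 -0.353]
[322, 282, 35, 39, 728] [337. 303.] [ 0.407 -0.267]
[244, 293, 61, 14, 250] [272. 300.] [ 0.332 -0.119]
blk [[0.633 0.26  0.033]] carton [[0.393, 0.3, 0.02], [0.44, 0.298, 0.02], [0.453, 0.213, 0.02], [0.395, 0.205, 0.02]]
```

Run:
```python
from h import *
go(.50,-.02,.23,np.pi/2)
c=calibration("scene")
print(ray(c,[[308,188],[341,200],[85,172]],0.0))
```

```text
tcp [0.1833 0.5446 0.2306] yaw 71.4 q [ 1.04  0.18  1.61 -0.    1.35 -0.21] open 1.0 F [ 0.2 -0.5 -0. ]
turn [-0.001 -0.    -0.325] rows 2 shift [-316.7 -564.6    0.6] n 11.0
[[ 0.75743083 -0.00084974  0.        ]
 [ 0.76108852 -0.11328178  0.        ]
 [ 0.4607063   0.65679384  0.        ]]
```

Call:
{"fn": "servo_tool", "kwargs": {"commands": "0 0 -0.163 0 0 0 1; 0 0 -0.162 0 0 0 1; 0 0 0 -29 -51 0 1; 0 0 0 -29 -51 0 1; 0 0 0 -29 -51 0 1"}}

```text
time_s: 0.78
eef_pos: [0.2709, 0.3904, 0.231]
eef_rot: [-0.0, -0.001, 1.0, -0.0]
wrist_force: [1.3, 0.8, -0.6]
opening: 0.998
grasp_force: 0.0
```

Call:
{"fn": "servo_tool", "kwargs": {"commands": "0 0 0 -29 -51 0 1; 0 0 0 -29 -51 0 1; 0 0 0 -29 -51 0 1; 0 0 0 -29 -51 0 1; 0 0 0 -29 -51 0 1"}}

```text
time_s: 1.4
eef_pos: [0.4161, 0.1352, 0.2314]
eef_rot: [0.0, -0.0, 1.0, 0.0]
wrist_force: [1.2, 1.1, 0.1]
opening: 0.997
grasp_force: 0.0
```

Call:
{"fn": "servo_tool", "kwargs": {"commands": "0 0 0 -29 -51 0 1; 0 0 0 -29 -51 0 1; 0 0 0 -29 -51 0 1; 0 0 0 0 0 0 1; 0 0 0 0 0 0 1"}}

```text
time_s: 2.02
eef_pos: [0.502, -0.0157, 0.2307]
eef_rot: [-0.001, 0.0, 1.0, 0.0]
wrist_force: [-0.3, 0.0, -0.1]
opening: 0.996
grasp_force: 0.0
```

Run:
```python
from h import *
go(.50,-.02,.23,np.pi/2)
snap("wrist","w1.png")
```

```text
tcp [ 0.502  -0.0157  0.2307] yaw 90.0 q [-0.27  0.02  1.79  0.    1.34 -1.84] open 1.0 F [-0.3  0.  -0.1]
turn [ 0.001 -0.001 -0.001] rows 1 shift [ 2.  -4.3  0.7] n 1.0
```

View pics/w1.png

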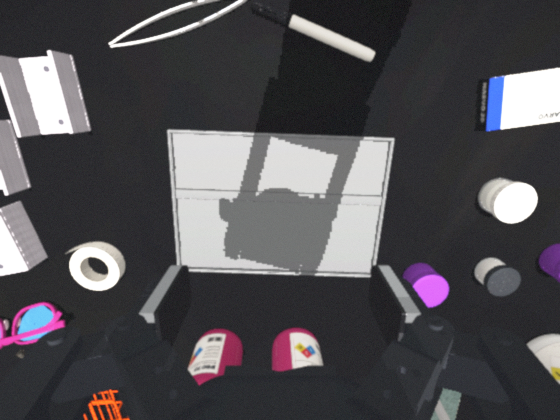

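Run:
```python
from h import *
c=calibration("wrist")
P=ray(c,[[168,130],[393,138],[378,276],[178,273]],.009);print(np.round(P,4).tolist(),P.mean(0))
for a,b in((0,1),(3,2),(0,3),(1,2)):
    v=P[b]-P[a];print(np.linalg.norm(v),np.degrees(np.arctan2(v[1],v[0])))
print(ray(c,[[47,93],[12,55],[52,60],[70,132]],.004))
go(.37,-.267,.2,np.pi/2)
```

```text
[[0.4511, -0.1425, 0.009], [0.4598, 0.1154, 0.009], [0.6407, 0.1163, 0.009], [0.6364, -0.1498, 0.009]] [ 0.54700727 -0.01514383  0.009     ]
0.2581104119554403 88.0788970785628
0.2662042658662945 89.08955268819872
0.18545097617710438 -2.2521587370632137
0.18088723152378147 0.29063947946289453
[[ 0.41141615 -0.27491036  0.004     ]
 [ 0.37290349 -0.30365213  0.004     ]
 [ 0.37776653 -0.26166461  0.004     ]
 [ 0.45395939 -0.25815615  0.004     ]]
tcp [ 0.5019 -0.015   0.2309] yaw 90.0 q [-0.27  0.02  1.79  0.    1.34 -1.84] open 1.0 F [-0.7 -0.9 -1. ]
turn [ 0.001 -0.001  0.001] rows 1 shift [ 131.9 -252.    30.9] n 5.0
```

Call:
{"fn": "servo_tool", "kwargs": {"commands": "0 0 0 26 -51 10 1; 0 0 0 26 -50 10 1; 0 0 0 26 -51 10 1; 0 0 0 27 -50 0 1; 0 0 0 26 -50 0 1"}}

```text
time_s: 2.7
eef_pos: [0.371, -0.2677, 0.2015]
eef_rot: [0.0, -0.001, 1.0, -0.0]
wrist_force: [1.1, 0.2, 0.3]
opening: 1.0
grasp_force: 0.0
```

Call:
{"fn": "servo_tool", "kwargs": {"commands": "0 0 0 0 0 0 1; 0 0 0 0 0 0 1"}}

```text
time_s: 2.95
eef_pos: [0.3719, -0.2666, 0.2013]
eef_rot: [0.0, -0.0, 1.0, 0.0]
wrist_force: [-0.1, -0.2, 0.3]
opening: 1.001
grasp_force: 0.0
```

Run:
```python
from h import *
go(.37,-.267,.2,np.pi/2)
snap("wrist","w2.png")
```

```text
tcp [ 0.3719 -0.2666  0.2013] yaw 90.1 q [-0.88 -0.06  1.92  0.    1.28 -2.45] open 1.0 F [-0.1 -0.2  0.3]
turn [0.001 0.    0.001] rows 1 shift [ 1.9 -0.4  1.3] n 1.0
```

View pics/w2.png

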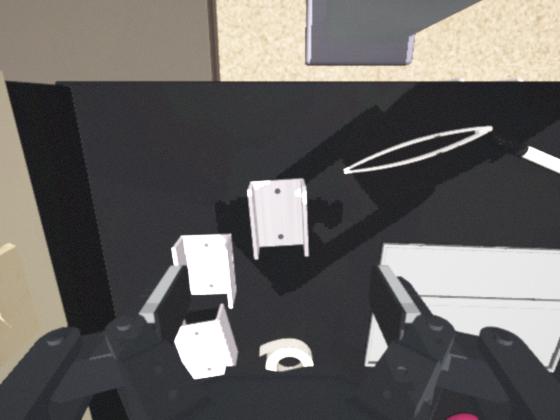

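```bash
cat >> h.py <<'E'
def hole(im,u,v,r=5):
    g=cv2.cvtColor(im,cv2.COLOR_BGR2GRAY).astype(float)[v-r:v+r+1,u-r:u+r+1]
    w=np.clip(np.median(g)-25-g,0,None); Y,X=np.mgrid[v-r:v+r+1,u-r:u+r+1]
    return [(w*X).sum()/w.sum(),(w*Y).sum()/w.sum()]
def sect(c,im,a,b,z):
    P=ray(c,[hole(im,*a),hole(im,*b)],z); v=P[1]-P[0]; m=P.mean(0)
    an=np.degrees(np.arctan2(v[1],v[0])); an=(an+90)%180-90
    print("centre",np.round(m[:2],4),"axis deg",round(an,1),"len",round(np.linalg.norm(v),4)); return m,an
E
python3 - <<'E'
from h import *
c=calibration("wrist");im=cv2.imread("pics/w2.png")
m,a=sect(c,im,(278,190),(281,237),.004)
sect(c,im,(207,245),(211,286),.004)
sect(c,im,(197,333),(208,370),.035)
go(m[0],m[1],.1,np.radians(a+90))
E
```

```text
centre [ 0.4146 -0.2672] axis deg 4.0 len 0.0562
centre [ 0.4822 -0.3534] axis deg 2.3 len 0.0564
centre [ 0.5843 -0.361 ] axis deg 12.0 len 0.0561
tcp [ 0.3722 -0.2663  0.2012] yaw 90.1 q [-0.88 -0.06  1.92  0.    1.28 -2.45] open 1.0 F [-0.3  0.6  0.1]
turn [ 0.001  0.    -0.067] rows 1 shift [-42.3  -3.8 101.2] n 2.0
```

Call:
{"fn": "servo_tool", "kwargs": {"commands": "0 0 -0.067 0 0 0 1; 0 0 0 -21 -2 50 1; 0 0 0 -21 -2 50 1; 0 0 0 0 0 50 1; 0 0 0 0 0 49 1"}}

```text
time_s: 3.62
eef_pos: [0.4151, -0.2669, 0.0009]
eef_rot: [0.0, -0.036, 0.999, -0.0]
wrist_force: [0.2, 0.0, -0.5]
opening: 1.0
grasp_force: 0.0
```

Run:
```python
from h import *
go(.4146,-.2672,.001,np.radians(94))
```

```text
tcp [ 0.4151 -0.2669  0.0009] yaw 94.1 q [-0.81  0.35  1.94  0.    0.85 -2.45] open 1.0 F [ 0.2  0.  -0.5]
turn [-0.     0.     0.001] rows 1 shift [ 0.5 -0.2 -0.1] n 1.0
```

Call:
{"fn": "servo_tool", "kwargs": {"commands": "0 0 0 0 0 0 0; 0 0 0 0 0 0 0; 0 0 0 0 0 0 0; 0 0 0 0 0 0 0; 0 0 0 0 0 0 0"}}

```text
time_s: 4.25
eef_pos: [0.4143, -0.2697, 0.0033]
eef_rot: [0.001, -0.034, 0.999, -0.001]
wrist_force: [-0.8, -0.5, -1.9]
opening: 0.692
grasp_force: 65.4
```

Call:
{"fn": "servo_tool", "kwargs": {"commands": "0 0 0 0 0 -10 0; 0 0 0 0 0 -40 0; 0 0 0 0 0 -50 0; 0 0 0 0 0 0 0"}}

```text
time_s: 4.75
eef_pos: [0.4163, -0.2718, 0.1071]
eef_rot: [0.003, -0.034, 0.999, -0.004]
wrist_force: [-0.6, 0.4, -0.7]
opening: 0.693
grasp_force: 65.8
```

```bash
cat >> h.py <<'E'
TC=np.array([.547,-.0155]);TY=np.radians(-1.5)
def tray(x,y): 
    return TC+np.array([np.cos(TY)*x-np.sin(TY)*y,np.sin(TY)*x+np.cos(TY)*y])
E
python3 - <<'E'
from h import *
p=tray(39,0) if 0 else tray(.039,.088)
print([tray(.039,y).round(4) for y in(-.088,0,.088)],tray(.039,.044))
print(get_obs()["grasp_force"])
for y in (-.088,0): p=tray(.039,y);go(*p,.10,TY+np.pi/2)
E
```

```text
[array([ 0.5837, -0.1045]), array([ 0.586 , -0.0165]), array([0.5883, 0.0714])] [0.58713842 0.02746402]
65.81478953361511
tcp [ 0.4163 -0.2718  0.1071] yaw 93.9 q [-0.82  0.16  1.91  0.    1.06 -2.46] open 0.69 F [-0.6  0.4 -0.7]
turn [-0.007  0.006  0.093] rows 1 shift [-162.9  171.6    7.1] n 4.0
tcp [ 0.4163 -0.2718  0.1071] yaw 93.9 q [-0.82  0.16  1.91  0.    1.06 -2.46] open 0.69 F [-0.6  0.4 -0.7]
turn [-0.007  0.006  0.093] rows 1 shift [-162.9  259.6    7.1] n 6.0
```

Call:
{"fn": "servo_tool", "kwargs": {"commands": "0 0 0.093 0 0 0 0; 0 0 0 -33 52 0 0; 0 0 0 -33 52 0 0; 0 0 0 -33 52 0 0; 0 0 0 -32 52 0 0"}}

```text
time_s: 5.38
eef_pos: [0.5505, -0.0628, 0.1017]
eef_rot: [-0.0, 0.013, 1.0, 0.0]
wrist_force: [0.9, -0.9, -1.1]
opening: 0.695
grasp_force: 65.6
```

Call:
{"fn": "servo_tool", "kwargs": {"commands": "0 0 0 -32 52 0 0; 0 0 0 0 0 40 0; 0 0 0 0 0 30 0; 0 0 0 0 0 0 0; 0 0 0 0 0 0 0"}}

```text
time_s: 6.0
eef_pos: [0.5838, -0.0138, 0.033]
eef_rot: [0.0, 0.013, 1.0, -0.0]
wrist_force: [0.1, -0.1, -0.6]
opening: 0.691
grasp_force: 65.6
```

Run:
```python
from h import *
p=tray(.039,0);go(*p,.007,TY+np.pi/2)
```

```text
tcp [ 0.5838 -0.0138  0.033 ] yaw 88.5 q [-0.23  0.45  1.71 -0.    0.98 -1.77] open 0.69 F [ 0.1 -0.1 -0.6]
turn [-0.     0.001  0.   ] rows 1 shift [-2.2 -2.7 26. ] n 1.0
```

Call:
{"fn": "servo_tool", "kwargs": {"commands": "0 0 0 -2 -3 15 0; 0 0 0 0 0 11 0; 0 0 0 0 0 0 0; 0 0 0 0 0 0 0.85; 0 0 0 0 0 0 0.85"}}

```text
time_s: 6.62
eef_pos: [0.5854, -0.0165, 0.0064]
eef_rot: [0.0, 0.013, 1.0, -0.0]
wrist_force: [0.4, -0.1, 1.2]
opening: 0.851
grasp_force: 0.0
```

Call:
{"fn": "servo_tool", "kwargs": {"commands": "0 0 0 0 0 0 0.85; 0 0 0 0 0 -30 0.85; 0 0 0 0 0 -60 1; 0 0 0 0 0 -60 1; 0 0 0 0 0 -40 1"}}

```text
time_s: 7.25
eef_pos: [0.5864, -0.0167, 0.1999]
eef_rot: [0.002, 0.013, 1.0, -0.0]
wrist_force: [0.3, 0.6, -0.7]
opening: 0.999
grasp_force: 0.0
```

Run:
```python
from h import *
snap("wrist","w3.png")
go(.44,-.3534,.2,np.radians(92.3))
```

```text
tcp [ 0.5889 -0.0171  0.2054] yaw 88.5 q [-0.23  0.23  1.61  0.    1.3  -1.78] open 1.0 F [3.2 0.1 4.3]
turn [-0.003  0.011 -0.066] rows 1 shift [ 162.3 -330.     5.4] n 7.0
```

View pics/w3.png

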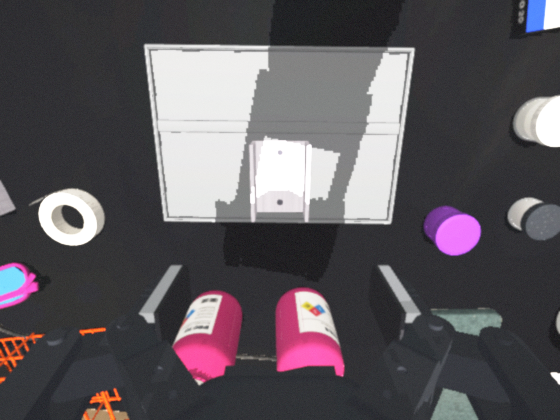

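Run:
```python
from h import *
c=calibration("wrist");im=cv2.imread("pics/w3.png")
P=ray(c,[[146,45],[413,47],[394,223],[163,222]],.009);print(np.round(P,4).tolist(),P.mean(0))
for a,b in((0,1),(3,2),(0,3),(1,2)):
    v=P[b]-P[a];print(np.linalg.norm(v),np.degrees(np.arctan2(v[1],v[0])))
m,a=sect(c,im,(280,152),(280,203),.007)
d=m[:2]-P.mean(0)[:2];print(d)
```

```text
[[0.454, -0.1449, 0.009], [0.4624, 0.1157, 0.009], [0.6478, 0.1147, 0.009], [0.6401, -0.1556, 0.009]] [ 0.55109322 -0.01749507  0.009     ]
0.2607417517689078 88.16792743708666
0.2704357967906805 88.37268223145286
0.18639072198397866 -3.2922824897226195
0.18542963768383336 -0.3046880997839457
centre [ 0.5906 -0.0179] axis deg -1.5 len 0.0572
[ 0.03947222 -0.00037518]
```

Call:
{"fn": "servo_tool", "kwargs": {"commands": "0 0 -0.066 0 0 0 1; 0 0 0 27 -55 0 1; 0 0 0 27 -55 0 1; 0 0 0 27 -55 0 1; 0 0 0 27 -55 0 1"}}

```text
time_s: 7.92
eef_pos: [0.4854, -0.2422, 0.1963]
eef_rot: [0.0, -0.02, 1.0, -0.0]
wrist_force: [1.2, 0.3, -0.6]
opening: 1.004
grasp_force: 0.0
```

Call:
{"fn": "servo_tool", "kwargs": {"commands": "0 0 0 27 -55 0 1; 0 0 0 27 -55 0 1; 0 0 0 0 0 0 1; 0 0 0 0 0 0 1; 0 0 0 0 0 0 1"}}

```text
time_s: 8.55
eef_pos: [0.4374, -0.3514, 0.1961]
eef_rot: [-0.0, -0.021, 1.0, 0.0]
wrist_force: [-0.2, 0.8, 0.4]
opening: 0.998
grasp_force: 0.0
```

Run:
```python
from h import *
c,im=snap("wrist","w4.png")
q=pix(c,[[.454,-.3545,.004],[.510,-.3523,.004]]).round().astype(int);print(q)
m,a=sect(c,im,q[0],q[1],.004)
go(m[0],m[1],.001,np.radians(a+90))
```

```text
[[276 194]
 [276 240]]
centre [ 0.4814 -0.3535] axis deg 2.2 len 0.0561
tcp [ 0.4375 -0.3514  0.1962] yaw 92.4 q [-0.89  0.18  1.68  0.    1.28 -2.5 ] open 1.0 F [-0.2  0.6 -0.9]
turn [ 0.    -0.     0.003] rows 1 shift [-43.8  -3.8 195.2] n 4.0
```

Call:
{"fn": "servo_tool", "kwargs": {"commands": "0 0 0 -22 -2 45 1; 0 0 0 -22 -2 50 1; 0 0 0 0 0 50 1; 0 0 0 0 0 50 1; 0 0 0 0 0 0 0"}}

```text
time_s: 9.22
eef_pos: [0.4787, -0.3507, -0.003]
eef_rot: [-0.003, -0.021, 1.0, 0.004]
wrist_force: [0.0, 0.6, -0.5]
opening: 0.82
grasp_force: 0.0
```

Call:
{"fn": "servo_tool", "kwargs": {"commands": "0 0 0 0 0 0 0; 0 0 0 0 0 0 0; 0 0 0 0 0 0 0; 0 0 0 0 0 0 0; 0 0 0 0 0 0 0"}}

```text
time_s: 9.85
eef_pos: [0.481, -0.3552, 0.0017]
eef_rot: [0.0, -0.02, 1.0, -0.0]
wrist_force: [-0.3, -0.3, -1.1]
opening: 0.686
grasp_force: 68.0
```

Call:
{"fn": "servo_tool", "kwargs": {"commands": "0 0 0 0 0 -10 0; 0 0 0 0 0 -40 0; 0 0 0 0 0 -50 0; 0 0 0 0 0 0 0"}}

```text
time_s: 10.35
eef_pos: [0.4836, -0.3578, 0.107]
eef_rot: [0.003, -0.02, 1.0, -0.004]
wrist_force: [-0.4, 0.4, -1.1]
opening: 0.694
grasp_force: 68.4
```

Run:
```python
from h import *
p=tray(.039,-.088);go(*p,.10,TY+np.pi/2)
```

```text
tcp [ 0.4836 -0.3578  0.107 ] yaw 92.3 q [-0.83  0.37  1.64 -0.    1.12 -2.45] open 0.69 F [-0.4  0.4 -1.1]
turn [-0.008  0.007  0.066] rows 1 shift [-93.4 255.9   7. ] n 5.0
```

Call:
{"fn": "servo_tool", "kwargs": {"commands": "0 0 0.066 0 0 0 0; 0 0 0 -24 51 0 0; 0 0 0 -24 51 0 0; 0 0 0 -24 51 0 0; 0 0 0 -24 51 0 0"}}

```text
time_s: 10.98
eef_pos: [0.5821, -0.1517, 0.1005]
eef_rot: [-0.001, 0.013, 1.0, 0.0]
wrist_force: [1.2, -0.0, -1.9]
opening: 0.694
grasp_force: 68.2
```

Call:
{"fn": "servo_tool", "kwargs": {"commands": "0 0 0 0 49 0 0; 0 0 0 0 0 30 0; 0 0 0 0 0 30 0; 0 0 0 0 0 0 0; 0 0 0 0 0 0 0"}}

```text
time_s: 11.6
eef_pos: [0.5837, -0.1048, 0.0418]
eef_rot: [0.0, 0.013, 1.0, -0.0]
wrist_force: [-0.5, -0.3, -0.1]
opening: 0.693
grasp_force: 68.3
```

Run:
```python
from h import *
p=tray(.039,-.088);go(*p,.005,TY+np.pi/2)
```

```text
tcp [ 0.5837 -0.1048  0.0418] yaw 88.5 q [-0.38  0.45  1.68 -0.    1.01 -1.92] open 0.69 F [-0.5 -0.3 -0.1]
turn [-0.  0.  0.] rows 1 shift [ 0.   0.3 36.8] n 1.0
```

Call:
{"fn": "servo_tool", "kwargs": {"commands": "0 0 0 0 0 20 0; 0 0 0 0 0 16 0; 0 0 0 0 0 0 0; 0 0 0 0 0 0 0.85; 0 0 0 0 0 0 0.85"}}

```text
time_s: 12.22
eef_pos: [0.5834, -0.1046, 0.0052]
eef_rot: [-0.0, 0.013, 1.0, 0.0]
wrist_force: [0.7, -0.2, -0.4]
opening: 0.85
grasp_force: 0.0
```

Call:
{"fn": "servo_tool", "kwargs": {"commands": "0 0 0 0 0 0 0.85; 0 0 0 0 0 -30 0.85; 0 0 0 0 0 -60 1; 0 0 0 0 0 -60 1; 0 0 0 0 0 -45 1"}}

```text
time_s: 12.85
eef_pos: [0.5841, -0.1048, 0.2036]
eef_rot: [0.002, 0.013, 1.0, -0.001]
wrist_force: [-0.0, -0.1, -0.5]
opening: 1.0
grasp_force: 0.0
```

Call:
{"fn": "servo_tool", "kwargs": {"commands": "0 0 0 20 55 0 1; 0 0 0 20 55 0 1; 0 0 0 20 55 0 1; 0 0 0 20 55 0 1; 0 0 0 20 55 0 1"}}

```text
time_s: 13.48
eef_pos: [0.4898, 0.1746, 0.2007]
eef_rot: [0.001, 0.013, 1.0, 0.0]
wrist_force: [0.7, 0.4, 1.1]
opening: 1.002
grasp_force: 0.0
```

Call:
{"fn": "servo_tool", "kwargs": {"commands": "0 0 0 20 55 0 1; 0 0 0 20 55 0 1; 0 0 0 20 55 0 1; 0 0 0 10 40 0 1; 0 0 0 0 0 0 1"}}

```text
time_s: 14.1
eef_pos: [0.4246, 0.382, 0.2004]
eef_rot: [0.0, 0.011, 1.0, 0.0]
wrist_force: [0.6, -0.5, 0.2]
opening: 0.994
grasp_force: 0.0
```

Call:
{"fn": "servo_tool", "kwargs": {"commands": "0 0 0 0 0 0 1; 0 0 0 0 0 0 1"}}

```text
time_s: 14.35
eef_pos: [0.4264, 0.3785, 0.2003]
eef_rot: [0.0, 0.014, 1.0, -0.0]
wrist_force: [0.4, -0.3, -0.2]
opening: 0.997
grasp_force: 0.0
```

Run:
```python
from h import *
c,im=snap("wrist","w5.png")
go(.455,.377,.2)
```

```text
tcp [0.4264 0.3785 0.2003] yaw 88.4 q [ 0.52  0.2   1.65 -0.    1.29 -1.03] open 1.0 F [ 0.2  0.  -0. ]
turn [-0.  0.  0.] rows 1 shift [-28.6  -0.7   0.3] n 1.0
```

View pics/w5.png

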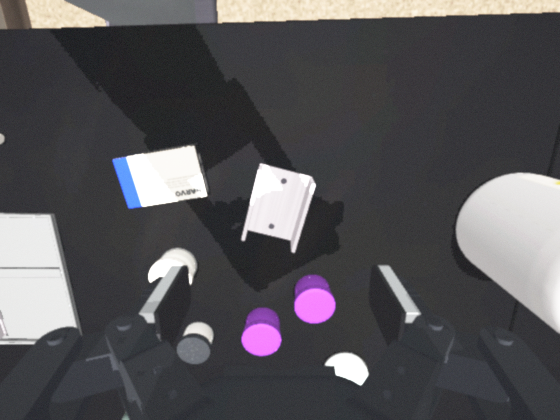

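Run:
```python
from h import *
c=calibration("wrist");im=cv2.imread("pics/w5.png")
P=ray(c,[[113,157],[193,146],[207,197],[127,208]],.02);print(np.round(P,4).tolist(),P.mean(0))
for a,b in((0,1),(3,2),(0,3),(1,2)):
    v=P[b]-P[a];print(np.linalg.norm(v),np.degrees(np.arctan2(v[1],v[0])))
m,a=sect(c,im,(284,181),(271,226),.004)
print(ray(c,[[190,345],[260,340],[315,305]],.033))
go(m[0],m[1],.001,np.radians(a+90))
```

```text
[[0.395, 0.2059, 0.02], [0.3859, 0.2903, 0.02], [0.441, 0.2992, 0.02], [0.4512, 0.2103, 0.02]] [0.41826816 0.25143239 0.02      ]
0.08497180992591605 96.12556391044784
0.08956758997169091 96.55038730303819
0.056365945348427066 4.4813495845244855
0.05575811577208076 9.18509742126078
centre [0.456  0.3746] axis deg -16.3 len 0.0564
[[0.62673481 0.26243645 0.033     ]
 [0.62143951 0.34908328 0.033     ]
 [0.57264103 0.41599397 0.033     ]]
tcp [0.4264 0.3785 0.2003] yaw 88.4 q [ 0.52  0.2   1.65 -0.    1.29 -1.03] open 1.0 F [ 0.2  0.  -0. ]
turn [-0.     0.     0.257] rows 2 shift [-29.5   4.6 199.3] n 4.0
```

Call:
{"fn": "servo_tool", "kwargs": {"commands": "0 0 0.129 0 0 0 1; 0 0 0.128 0 0 0 1; 0 0 0 -15 2 49 1; 0 0 0 -15 2 50 1; 0 0 0 0 0 50 1"}}

```text
time_s: 15.02
eef_pos: [0.4577, 0.374, 0.0504]
eef_rot: [0.001, 0.142, 0.99, 0.0]
wrist_force: [-0.0, 0.6, -0.6]
opening: 1.0
grasp_force: 0.0
```

Call:
{"fn": "servo_tool", "kwargs": {"commands": "0 0 0 0 0 30 1; 0 0 0 0 0 20 1; 0 0 0 0 0 0 1; 0 0 0 0 0 0 0; 0 0 0 0 0 0 0"}}

```text
time_s: 15.65
eef_pos: [0.4574, 0.376, 0.0035]
eef_rot: [0.002, 0.141, 0.99, 0.001]
wrist_force: [0.1, -0.2, -0.6]
opening: 0.695
grasp_force: 64.8
```

Call:
{"fn": "servo_tool", "kwargs": {"commands": "0 0 0 0 0 0 0; 0 0 0 0 0 0 0; 0 0 0 0 0 0 0; 0 0 0 0 0 -5 0; 0 0 0 0 0 -45 0"}}

```text
time_s: 16.27
eef_pos: [0.4528, 0.3736, 0.0487]
eef_rot: [-0.003, 0.141, 0.99, -0.002]
wrist_force: [0.2, 0.5, -0.6]
opening: 0.692
grasp_force: 65.1
```

Call:
{"fn": "servo_tool", "kwargs": {"commands": "0 0 0 0 0 -50 0; 0 0 0 0 0 0 0; 0 0 0 0 0 0 0; 0 0 0 0 0 0 0"}}

```text
time_s: 16.77
eef_pos: [0.4545, 0.3744, 0.0995]
eef_rot: [-0.001, 0.141, 0.99, -0.001]
wrist_force: [-0.0, 0.5, -1.6]
opening: 0.689
grasp_force: 65.2
```

Run:
```python
from h import *
p=tray(.039,.088);go(*p,.10,TY+np.pi/2)
```

```text
tcp [0.4545 0.3744 0.0995] yaw 73.8 q [ 0.49  0.36  1.67 -0.    1.11 -0.8 ] open 0.69 F [-0.   0.5 -1.6]
turn [-0.002 -0.003 -0.257] rows 2 shift [-141.7 -299.4   -0.5] n 6.0
```

Call:
{"fn": "servo_tool", "kwargs": {"commands": "0 0 -0.129 0 0 0 0; 0 0 -0.128 0 0 0 0; 0 0 0 -24 -50 0 0; 0 0 0 -24 -50 0 0; 0 0 0 -24 -50 0 0"}}

```text
time_s: 17.4
eef_pos: [0.5233, 0.2218, 0.0997]
eef_rot: [-0.001, 0.013, 1.0, -0.0]
wrist_force: [1.4, 0.2, -1.3]
opening: 0.691
grasp_force: 65.2
```

Call:
{"fn": "servo_tool", "kwargs": {"commands": "0 0 0 -24 -50 0 0; 0 0 0 -24 -50 0 0; 0 0 0 -22 -49 0 0; 0 0 0 0 0 30 0; 0 0 0 0 0 30 0"}}

```text
time_s: 18.02
eef_pos: [0.5894, 0.0715, 0.0392]
eef_rot: [-0.001, 0.014, 1.0, 0.0]
wrist_force: [-0.1, 0.2, -2.3]
opening: 0.692
grasp_force: 65.3
```

Call:
{"fn": "servo_tool", "kwargs": {"commands": "0 0 0 0 0 0 0; 0 0 0 0 0 0 0"}}

```text
time_s: 18.27
eef_pos: [0.59, 0.0727, 0.0414]
eef_rot: [-0.0, 0.013, 1.0, 0.0]
wrist_force: [0.1, -0.2, -0.5]
opening: 0.692
grasp_force: 65.2
```

Run:
```python
from h import *
p=tray(.039,.088);go(*p,.006,TY+np.pi/2)
```

```text
tcp [0.59   0.0727 0.0414] yaw 88.5 q [-0.08  0.46  1.68  0.    1.01 -1.62] open 0.69 F [ 0.1 -0.2 -0.5]
turn [ 0.    -0.     0.001] rows 1 shift [ 1.7 -1.3 35.4] n 1.0
```

Call:
{"fn": "servo_tool", "kwargs": {"commands": "0 0 0 2 -1 20 0; 0 0 0 0 0 15 0; 0 0 0 0 0 0 0; 0 0 0 0 0 0 0.85; 0 0 0 0 0 0 0.85"}}

```text
time_s: 18.9
eef_pos: [0.5879, 0.0716, 0.006]
eef_rot: [-0.0, 0.013, 1.0, -0.0]
wrist_force: [0.1, -0.3, 0.7]
opening: 0.85
grasp_force: 0.0
```

Call:
{"fn": "servo_tool", "kwargs": {"commands": "0 0 0 0 0 0 0.85; 0 0 0 0 0 -30 0.85; 0 0 0 0 0 -60 1; 0 0 0 0 0 -60 1; 0 0 0 0 0 -45 1"}}

```text
time_s: 19.52
eef_pos: [0.5887, 0.0716, 0.2045]
eef_rot: [0.002, 0.013, 1.0, -0.0]
wrist_force: [0.6, 0.3, 0.5]
opening: 0.999
grasp_force: 0.0
```

Call:
{"fn": "servo_tool", "kwargs": {"commands": "0 0 0 5 -54 0 1; 0 0 0 5 -54 0 1; 0 0 0 5 -54 0 1; 0 0 0 5 -54 0 1; 0 0 0 5 -54 0 1"}}

```text
time_s: 20.15
eef_pos: [0.5556, -0.1993, 0.2015]
eef_rot: [0.0, 0.013, 1.0, -0.0]
wrist_force: [0.9, -1.0, -0.2]
opening: 1.001
grasp_force: 0.0
```

Call:
{"fn": "servo_tool", "kwargs": {"commands": "0 0 0 5 -54 0 1; 0 0 0 5 -54 0 1; 0 0 0 5 -54 0 1; 0 0 -0.18 0 0 0 1; 0 0 0 0 0 0 1"}}

```text
time_s: 20.78
eef_pos: [0.5364, -0.3597, 0.201]
eef_rot: [-0.0, -0.076, 0.997, 0.0]
wrist_force: [0.5, 0.2, 0.2]
opening: 0.995
grasp_force: 0.0
```

Call:
{"fn": "servo_tool", "kwargs": {"commands": "0 0 0 0 0 0 1; 0 0 0 0 0 0 1"}}

```text
time_s: 21.02
eef_pos: [0.5372, -0.3584, 0.2014]
eef_rot: [0.0, -0.077, 0.997, -0.0]
wrist_force: [-0.0, -0.4, -0.7]
opening: 0.997
grasp_force: 0.0
```

Run:
```python
from h import *
c,im=snap("wrist","w6.png")
m=np.array([.5843,-.361]);a=np.radians(12);v=np.array([np.cos(a),np.sin(a)])*.028
q=pix(c,[[*(m-v),.035],[*(m+v),.035]]).round().astype(int);print(q)
m,a=sect(c,im,q[0],q[1],.035)
go(m[0],m[1],.02,np.radians(a+90))
```

```text
[[269 202]
 [272 251]]
centre [nan nan] axis deg nan len nanh.py:32: RuntimeWarning: invalid value encountered in scalar divide
  return [(w*X).sum()/w.sum(),(w*Y).sum()/w.sum()]
  r = _umath_linalg.det(a, signature=signature)
Traceback (most recent call last):
  File "h.py", line 25, in go
    rv=Ro.from_matrix(M.T@T).as_rotvec()
       ~~~~~~~~~~~~~~^^^^^^^
  File "scipy/spatial/transform/_rotation.pyx", line 1159, in scipy.spatial.transform._rotation.Rotation.from_matrix
numpy.linalg.LinAlgError: SVD did not converge
```

View pics/w6.png

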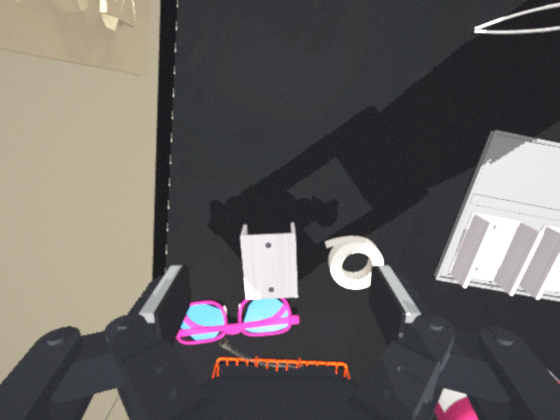

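Run:
```python
from h import *
c=calibration("wrist");im=cv2.imread("pics/w6.png")
m,a=sect(c,im,(268,245),(271,289),.035)
print("tape left",ray(c,[[327,243],[329,265]],.019))
v=np.radians(a+90);print("finger outer",m[:2]+.057*np.array([np.cos(v),np.sin(v)]))
go(m[0],m[1],.008,v)
cv2.imwrite("pics/c6.png",cv2.resize(im[210:310,200:400],(800,400),interpolation=cv2.INTER_CUBIC))
```

```text
centre [ 0.6329 -0.3552] axis deg 11.7 len 0.0562
tape left [[ 0.60031223 -0.29370594  0.019     ]
 [ 0.62777884 -0.28567106  0.019     ]]
finger outer [ 0.62138531 -0.29939335]
tcp [ 0.5372 -0.3584  0.2015] yaw 98.8 q [-0.77  0.36  1.45  0.    1.34 -2.5 ] open 1.0 F [ 0.1 -0.7  1.2]
turn [-0.     0.    -0.049] rows 1 shift [-94.4 -16.2 193.5] n 4.0
```

View pics/c6.png

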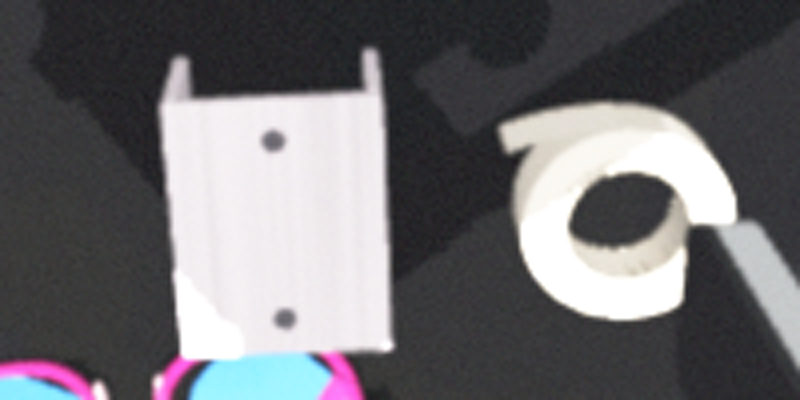

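Call:
{"fn": "servo_tool", "kwargs": {"commands": "0 0 -0.049 0 0 0 0.9; 0 0 0 -48 -8 20 0.9; 0 0 0 -46 -8 25 0.9; 0 0 0 0 0 50 0.9; 0 0 0 0 0 0 0.9"}}

```text
time_s: 21.7
eef_pos: [0.6295, -0.3526, 0.1005]
eef_rot: [-0.004, -0.102, 0.995, 0.004]
wrist_force: [-0.6, 0.1, -0.1]
opening: 0.899
grasp_force: 0.0
```

Run:
```python
from h import *
go(.6329,-.3552,.008,np.radians(101.7))
```

```text
tcp [ 0.6295 -0.3526  0.1005] yaw 101.7 q [-0.67  0.63  1.28 -0.    1.25 -2.45] open 0.9 F [-0.6  0.1 -0.1]
turn [ 0.008 -0.007 -0.   ] rows 1 shift [-2.8 -3.2 92.5] n 2.0
```

Call:
{"fn": "servo_tool", "kwargs": {"commands": "0 0 0 0 0 45 0.9; 0 0 0 0 0 35 0.9; 0 0 0 0 0 17 0.9; 0 0 0 0 0 0 0.9; 0 0 0 0 0 0 0"}}

```text
time_s: 22.32
eef_pos: [0.6335, -0.3569, 0.0119]
eef_rot: [0.001, -0.101, 0.995, -0.001]
wrist_force: [0.1, 1.2, 1.8]
opening: 0.707
grasp_force: 0.9
```

Call:
{"fn": "servo_tool", "kwargs": {"commands": "0 0 0 0 0 0 0; 0 0 0 0 0 0 0; 0 0 0 0 0 0 0; 0 0 0 0 0 0 0; 0 0 0 0 0 0 0"}}

```text
time_s: 22.95
eef_pos: [0.6338, -0.3572, 0.0124]
eef_rot: [0.002, -0.101, 0.995, -0.002]
wrist_force: [0.4, -0.5, 6.9]
opening: 0.689
grasp_force: 66.5
```

Call:
{"fn": "servo_tool", "kwargs": {"commands": "0 0 0 0 0 -5 0; 0 0 0 0 0 -45 0; 0 0 0 0 0 -60 0; 0 0 0 0 0 0 0; 0 0 0 0 0 0 0"}}

```text
time_s: 23.58
eef_pos: [0.6319, -0.3557, 0.1194]
eef_rot: [-0.0, -0.101, 0.995, 0.0]
wrist_force: [-0.6, 0.8, -1.5]
opening: 0.685
grasp_force: 65.7
```

Run:
```python
from h import *
p=tray(.039,-.044);go(*p,.12,TY+np.pi/2)
```

```text
tcp [ 0.6319 -0.3557  0.1194] yaw 101.6 q [-0.68  0.61  1.27  0.    1.27 -2.45] open 0.69 F [-0.6  0.8 -1.5]
turn [ 0.    -0.     0.229] rows 2 shift [ 54.8 293.8  -0.6] n 5.0
```

Call:
{"fn": "servo_tool", "kwargs": {"commands": "0 0 0.115 0 0 0 0; 0 0 0.114 0 0 0 0; 0 0 0 11 49 0 0; 0 0 0 11 49 0 0; 0 0 0 11 49 0 0"}}

```text
time_s: 24.2
eef_pos: [0.6008, -0.2059, 0.1165]
eef_rot: [-0.002, 0.013, 1.0, 0.001]
wrist_force: [1.6, 0.1, -0.2]
opening: 0.688
grasp_force: 65.6
```

Call:
{"fn": "servo_tool", "kwargs": {"commands": "0 0 0 11 49 0 0; 0 0 0 11 49 0 0; 0 0 0 0 49 0 0; 0 0 0 0 0 20 0; 0 0 0 0 0 0 0"}}

```text
time_s: 24.82
eef_pos: [0.5822, -0.06, 0.0958]
eef_rot: [-0.003, 0.013, 1.0, 0.001]
wrist_force: [0.2, -0.1, -0.8]
opening: 0.686
grasp_force: 65.6
```

Call:
{"fn": "servo_tool", "kwargs": {"commands": "0 0 0 0 0 0 0; 0 0 0 0 0 0 0"}}

```text
time_s: 25.08
eef_pos: [0.585, -0.0618, 0.0995]
eef_rot: [0.0, 0.014, 1.0, -0.0]
wrist_force: [0.6, -0.9, -0.5]
opening: 0.692
grasp_force: 65.6
```

Run:
```python
from h import *
p=tray(.039,-.044);go(*p,.0194,TY+np.pi/2)
snap("wrist","w7.png")
```

```text
tcp [ 0.585  -0.0618  0.0995] yaw 88.4 q [-0.31  0.36  1.67 -0.    1.11 -1.85] open 0.69 F [ 0.6 -0.9 -0.5]
turn [-0.     0.    -0.001] rows 1 shift [ 0.2  1.3 80.1] n 2.0
```

View pics/w7.png

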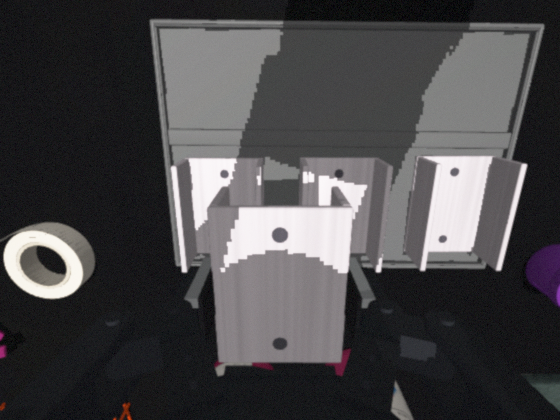

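Run:
```python
from h import *
c=calibration("wrist");im=cv2.imread("pics/w7.png")
P=ray(c,[hole(im,*q) for q in((224,174),(339,174),(455,172),(443,239))],.007);print(P.round(4))
Q=ray(c,[[153,24],[540,29]],.009);print(Q.round(4))
print([tray(.039-.028,y).round(4) for y in(-.088,0,.088)])
print("cap holes z?",ray(c,[hole(im,280,235),hole(im,280,343)],.0995-.0124+.035).round(4))
```

```text
[[ 0.5552 -0.104   0.007 ]
 [ 0.5572 -0.0157  0.007 ]
 [ 0.5583  0.0733  0.007 ]
 [ 0.6147  0.0719  0.007 ]]
[[ 0.4527 -0.1422  0.009 ]
 [ 0.4625  0.1147  0.009 ]]
[array([ 0.5557, -0.1038]), array([ 0.558 , -0.0158]), array([0.5603, 0.0722])]
cap holes z? [[nan nan nan]
 [nan nan nan]]h.py:32: RuntimeWarning: invalid value encountered in scalar divide
  return [(w*X).sum()/w.sum(),(w*Y).sum()/w.sum()]
```

Call:
{"fn": "servo_tool", "kwargs": {"commands": "0 0 0 0 1 30 0; 0 0 0 0 0 25 0; 0 0 0 0 0 15 0; 0 0 0 0 0 9 0; 0 0 0 0 0 0 0"}}

```text
time_s: 25.75
eef_pos: [0.5853, -0.0599, 0.0206]
eef_rot: [0.0, 0.013, 1.0, -0.0]
wrist_force: [0.5, -0.7, -0.9]
opening: 0.686
grasp_force: 65.6
```

Run:
```python
from h import *
p=tray(.039,-.044);go(*p,.0194,TY+np.pi/2)
```

```text
tcp [ 0.5853 -0.0599  0.0206] yaw 88.5 q [-0.3   0.48  1.7   0.    0.97 -1.85] open 0.69 F [ 0.5 -0.7 -0.9]
turn [-0.     0.001  0.   ] rows 1 shift [ 0.4 -0.7  1.2] n 1.0
```

Call:
{"fn": "servo_tool", "kwargs": {"commands": "0 0 0 0 0 1 0; 0 0 0 0 0 0 0; 0 0 0 0 0 0 0.85; 0 0 0 0 0 0 0.85; 0 0 0 0 0 0 0.85"}}

```text
time_s: 26.38
eef_pos: [0.5849, -0.0596, 0.0194]
eef_rot: [0.0, 0.013, 1.0, -0.0]
wrist_force: [0.1, 0.9, -0.4]
opening: 0.85
grasp_force: 0.0
```

Call:
{"fn": "servo_tool", "kwargs": {"commands": "0 0 0 0 0 -20 0.85; 0 0 0 0 0 -50 0.85; 0 0 0 0 0 -60 1; 0 0 0 0 0 -60 1; 0 0 0 0 0 0 1"}}

```text
time_s: 27.0
eef_pos: [0.5886, -0.0606, 0.2176]
eef_rot: [0.007, 0.013, 1.0, -0.002]
wrist_force: [0.7, -0.8, 0.3]
opening: 0.999
grasp_force: 0.0
```

Call:
{"fn": "servo_tool", "kwargs": {"commands": "0 0 0 15 52 0 1; 0 0 0 15 52 0 1; 0 0 0 15 52 0 1; 0 0 0 15 52 0 1; 0 0 0 15 52 0 1"}}

```text
time_s: 27.62
eef_pos: [0.5155, 0.2038, 0.2095]
eef_rot: [-0.0, 0.013, 1.0, -0.0]
wrist_force: [1.5, -0.2, 0.6]
opening: 1.003
grasp_force: 0.0
```

Call:
{"fn": "servo_tool", "kwargs": {"commands": "0 0 0 15 40 0 1; 0 0 0 0 0 0 1; 0 0 0 0 0 0 1; 0 0 0 0 0 0 1"}}

```text
time_s: 28.12
eef_pos: [0.5029, 0.2415, 0.2093]
eef_rot: [-0.0, 0.014, 1.0, -0.0]
wrist_force: [0.7, 0.6, -1.1]
opening: 0.998
grasp_force: 0.0
```

Run:
```python
from h import *
go(.42,.25,.2,np.pi/2)
snap("wrist","w8.png")
```

```text
tcp [0.5029 0.2415 0.2093] yaw 88.4 q [ 0.24  0.16  1.67 -0.    1.31 -1.31] open 1.0 F [ 0.7  0.6 -1.1]
turn [-0.    -0.    -0.027] rows 1 shift [82.9  8.5  9.3] n 2.0
```

View pics/w8.png

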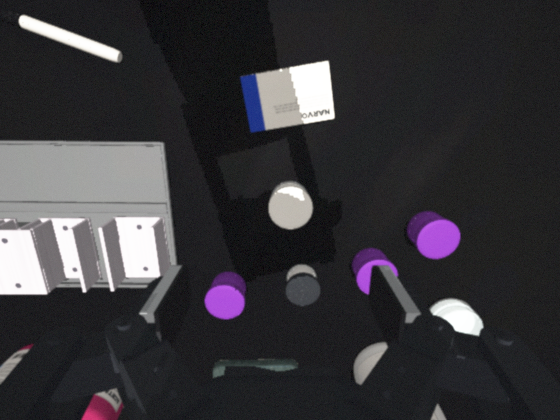

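Run:
```python
from h import *
c=calibration("wrist");im=cv2.imread("pics/w8.png")
A=ray(c,[[290,207],[268,207],[312,207]],.037);B=ray(c,[[303,289],[286,289],[320,289]],.033);print(A.round(4),B.round(4))
print(ray(c,[[226,301],[375,275]],.035).round(4))
P=ray(c,[[241,75],[330,61],[335,119],[249,132]],.02);print(P.round(4),P.mean(0))
for a,b in((0,1),(3,2),(0,3),(1,2)):
    v=P[b]-P[a];print(np.linalg.norm(v),np.degrees(np.arctan2(v[1],v[0])))
go(*A[0,:2],.012)
go(*B[0,:2],.012)
```

```text
[[0.5286 0.2518 0.037 ]
 [0.528  0.2283 0.037 ]
 [0.5293 0.2752 0.037 ]] [[0.633  0.2656 0.033 ]
 [0.6325 0.2454 0.033 ]
 [0.6335 0.2857 0.033 ]]
[[0.6458 0.1734 0.035 ]
 [0.6151 0.3489 0.035 ]]
[[0.3957 0.2061 0.02  ]
 [0.3854 0.2936 0.02  ]
 [0.4401 0.3    0.02  ]
 [0.4508 0.2108 0.02  ]] [0.41798155 0.2526494  0.02      ]
0.08805922436562331 96.68661251270439
0.08983427274910118 96.82413663636213
0.05531235752184572 4.888755793600094
0.05506951890425443 6.727662057621242
tcp [0.503  0.2415 0.2093] yaw 88.4 q [ 0.24  0.16  1.67 -0.    1.31 -1.31] open 1.0 F [-0.2  0.2  0.2]
turn [-0. -0. -0.] rows 1 shift [-25.3  11.  197.3] n 4.0
tcp [0.503  0.2415 0.2093] yaw 88.4 q [ 0.24  0.16  1.67 -0.    1.31 -1.31] open 1.0 F [-0.2  0.2  0.2]
turn [-0. -0. -0.] rows 1 shift [-129.3   27.7  197.3] n 4.0
```

Call:
{"fn": "servo_tool", "kwargs": {"commands": "0 0 0 -25 11 45 0.8; 0 0 0 0 0 60 0.8; 0 0 0 0 0 55 0.8; 0 0 0 0 0 30 0.8; 0 0 0 0 0 15 0.8"}}

```text
time_s: 28.8
eef_pos: [0.5269, 0.2517, 0.0022]
eef_rot: [-0.002, 0.014, 1.0, -0.0]
wrist_force: [0.1, -0.3, 0.9]
opening: 0.8
grasp_force: 0.0
```

Call:
{"fn": "servo_tool", "kwargs": {"commands": "0 0 0 0 0 0 0.8; 0 0 0 0 0 0 0; 0 0 0 0 0 0 0; 0 0 0 0 0 0 0; 0 0 0 0 0 0 0"}}

```text
time_s: 29.42
eef_pos: [0.5295, 0.2533, 0.0067]
eef_rot: [0.002, 0.013, 1.0, 0.0]
wrist_force: [-1.0, -1.4, 6.3]
opening: 0.513
grasp_force: 60.0
```

Call:
{"fn": "servo_tool", "kwargs": {"commands": "0 0 0 0 0 0 0; 0 0 0 0 0 -5 0; 0 0 0 0 0 -45 0; 0 0 0 0 0 -50 0; 0 0 0 0 0 0 0"}}

```text
time_s: 30.05
eef_pos: [0.5315, 0.2541, 0.11]
eef_rot: [0.005, 0.013, 1.0, 0.001]
wrist_force: [-0.2, 0.4, -0.0]
opening: 0.513
grasp_force: 61.0
```

Run:
```python
from h import *
go(*tray(-.054,-.020),.10,np.pi/2+TY)
```

```text
tcp [0.5315 0.2541 0.11  ] yaw 88.5 q [ 0.24  0.34  1.67  0.    1.12 -1.3 ] open 0.51 F [-0.2  0.4 -0. ]
turn [0.003 0.01  0.001] rows 1 shift [  31.5 -289.1   10. ] n 5.0
```

Call:
{"fn": "servo_tool", "kwargs": {"commands": "0 0 0 6 -58 0 0; 0 0 0 6 -58 0 0; 0 0 0 6 -58 0 0; 0 0 0 6 -58 0 0; 0 0 0 5 -57 0 0"}}

```text
time_s: 30.68
eef_pos: [0.4906, -0.0367, 0.1041]
eef_rot: [-0.0, 0.013, 1.0, 0.0]
wrist_force: [0.9, 0.5, -0.1]
opening: 0.509
grasp_force: 61.1
```

Call:
{"fn": "servo_tool", "kwargs": {"commands": "0 0 0 0 0 30 0; 0 0 0 0 0 30 0; 0 0 0 0 0 0 0; 0 0 0 0 0 0 0"}}

```text
time_s: 31.18
eef_pos: [0.4918, -0.0351, 0.0449]
eef_rot: [0.0, 0.013, 1.0, -0.0]
wrist_force: [0.2, 0.2, -0.0]
opening: 0.509
grasp_force: 61.1
```

Run:
```python
from h import *
go(*tray(-.054,-.020),.01,np.pi/2+TY)
```

```text
tcp [ 0.4918 -0.0351  0.0449] yaw 88.5 q [-0.31  0.26  1.94  0.    0.94 -1.86] open 0.51 F [ 0.2  0.2 -0. ]
turn [-0.     0.001  0.001] rows 1 shift [-0.7  1.  34.9] n 1.0
```

Call:
{"fn": "servo_tool", "kwargs": {"commands": "0 0 0 0 1 20 0; 0 0 0 0 0 15 0; 0 0 0 0 0 0 0; 0 0 0 0 0 0 0.7; 0 0 0 0 0 0 0.7"}}

```text
time_s: 31.8
eef_pos: [0.4919, -0.0343, 0.0099]
eef_rot: [0.001, 0.013, 1.0, -0.0]
wrist_force: [0.6, -0.4, -0.1]
opening: 0.701
grasp_force: 0.0
```

Call:
{"fn": "servo_tool", "kwargs": {"commands": "0 0 0 0 0 0 0.7; 0 0 0 0 0 -30 0.7; 0 0 0 0 0 -60 0.7; 0 0 0 0 0 -60 0.7; 0 0 0 0 0 -40 0.7"}}

```text
time_s: 32.42
eef_pos: [0.4923, -0.0344, 0.2028]
eef_rot: [0.002, 0.013, 1.0, -0.001]
wrist_force: [0.6, -0.4, -0.6]
opening: 0.703
grasp_force: 0.0
```

Call:
{"fn": "servo_tool", "kwargs": {"commands": "0 0 0 -14 58 0 0.7; 0 0 0 -14 58 0 0.7; 0 0 0 -14 58 0 0.7; 0 0 0 -14 58 0 0.7; 0 0 0 -14 58 0 0.7"}}

```text
time_s: 33.05
eef_pos: [0.5692, 0.2559, 0.1996]
eef_rot: [0.0, 0.013, 1.0, -0.0]
wrist_force: [1.3, -0.7, 0.7]
opening: 0.696
grasp_force: 0.0
```

Call:
{"fn": "servo_tool", "kwargs": {"commands": "0 0 0 0 0 0 0.7; 0 0 0 0 0 0 0.7; 0 0 0 0 0 0 0.7"}}

```text
time_s: 33.42
eef_pos: [0.5688, 0.2526, 0.1994]
eef_rot: [-0.0, 0.014, 1.0, -0.0]
wrist_force: [0.6, -0.2, 0.8]
opening: 0.702
grasp_force: 0.0
```

Run:
```python
from h import *
c,im=snap("wrist","w9.png")
q=pix(c,[[.633,.2656,.033],[.633,.2656,.0]]).round(1);print(q)
g=cv2.cvtColor(im,cv2.COLOR_BGR2GRAY);u,v=q[0].astype(int)
cv2.imwrite("pics/c9.png",cv2.resize(im[v-70:v+70,u-100:u+100],(800,560)))
go(.633,.2656,.007,np.pi/2+TY)
```

```text
[[293.2 242.3]
 [292.1 230.4]]
tcp [0.5689 0.2526 0.1994] yaw 88.4 q [ 0.23  0.31  1.51 -0.    1.32 -1.32] open 0.7 F [-0.3  1.3 -0.4]
turn [-0.     0.    -0.001] rows 1 shift [-63.8  14.7 192.4] n 4.0
```

View pics/c9.png

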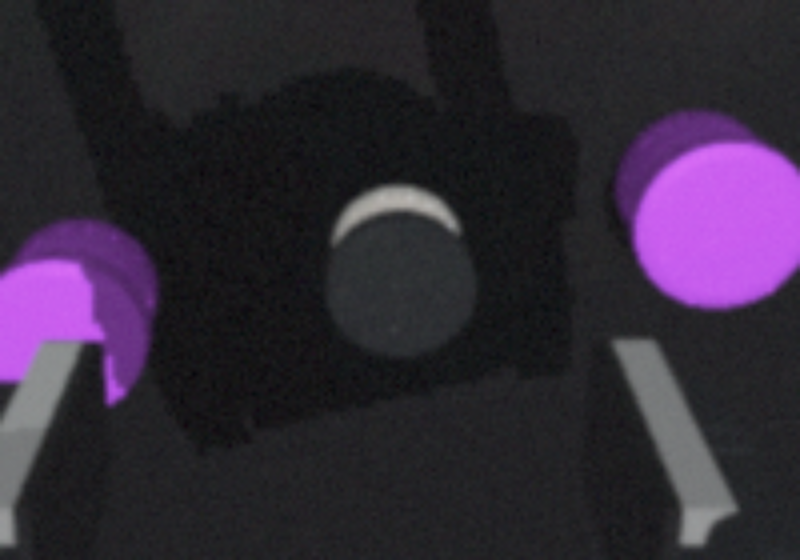

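Call:
{"fn": "servo_tool", "kwargs": {"commands": "0 0 0 -32 7 40 0.7; 0 0 0 -32 7 45 0.7; 0 0 0 0 0 55 0.7; 0 0 0 0 0 35 0.7; 0 0 0 0 0 17 0.7"}}

```text
time_s: 34.1
eef_pos: [0.6318, 0.2647, 0.0048]
eef_rot: [-0.002, 0.014, 1.0, -0.0]
wrist_force: [-0.1, 0.1, 0.2]
opening: 0.699
grasp_force: 0.0
```

Call:
{"fn": "servo_tool", "kwargs": {"commands": "0 0 0 0 0 0 0.7; 0 0 0 0 0 0 0; 0 0 0 0 0 0 0; 0 0 0 0 0 0 0; 0 0 0 0 0 0 0"}}

```text
time_s: 34.72
eef_pos: [0.6352, 0.2666, 0.0103]
eef_rot: [0.002, 0.013, 1.0, 0.0]
wrist_force: [0.2, -0.3, 6.7]
opening: 0.44
grasp_force: 59.2
```

Call:
{"fn": "servo_tool", "kwargs": {"commands": "0 0 0 0 0 0 0; 0 0 0 0 0 -5 0; 0 0 0 0 0 -45 0; 0 0 0 0 0 -60 0; 0 0 0 0 0 0 0"}}

```text
time_s: 35.35
eef_pos: [0.6375, 0.2676, 0.1251]
eef_rot: [0.006, 0.013, 1.0, 0.002]
wrist_force: [0.1, 0.1, 0.1]
opening: 0.438
grasp_force: 60.1
```

Run:
```python
from h import *
go(*tray(-.054,-.087),.10,np.pi/2+TY)
```

```text
tcp [0.6375 0.2676 0.1251] yaw 88.5 q [ 0.23  0.52  1.38  0.    1.23 -1.32] open 0.44 F [0.1 0.1 0.1]
turn [0.003 0.012 0.001] rows 1 shift [ 137.1 -372.3   25.1] n 7.0
```

Call:
{"fn": "servo_tool", "kwargs": {"commands": "0 0 0 20 -53 0 0; 0 0 0 20 -53 0 0; 0 0 0 20 -53 0 0; 0 0 0 20 -53 0 0; 0 0 0 20 -53 0 0"}}

```text
time_s: 35.98
eef_pos: [0.5251, 0.0027, 0.1169]
eef_rot: [-0.0, 0.013, 1.0, 0.0]
wrist_force: [0.3, -0.5, -0.7]
opening: 0.437
grasp_force: 60.1
```

Call:
{"fn": "servo_tool", "kwargs": {"commands": "0 0 0 20 -53 0 0; 0 0 0 15 -53 0 0; 0 0 0 0 0 30 0; 0 0 0 0 0 30 0; 0 0 0 0 0 0 0"}}

```text
time_s: 36.6
eef_pos: [0.4861, -0.1001, 0.0549]
eef_rot: [-0.003, 0.013, 1.0, 0.001]
wrist_force: [-0.3, -0.3, -0.4]
opening: 0.437
grasp_force: 60.2
```

Call:
{"fn": "servo_tool", "kwargs": {"commands": "0 0 0 0 0 0 0; 0 0 0 0 0 0 0"}}

```text
time_s: 36.85
eef_pos: [0.4897, -0.1013, 0.0586]
eef_rot: [0.001, 0.013, 1.0, -0.001]
wrist_force: [-0.3, 0.7, -1.3]
opening: 0.438
grasp_force: 60.2
```

Run:
```python
from h import *
go(*tray(-.054,-.087),.0135,np.pi/2+TY)
```

```text
tcp [ 0.4897 -0.1013  0.0586] yaw 88.6 q [-0.44  0.25  1.92  0.    0.97 -1.99] open 0.44 F [-0.3  0.7 -1.3]
turn [-0.001  0.002  0.001] rows 1 shift [-1.   0.3 45.1] n 1.0
```

Call:
{"fn": "servo_tool", "kwargs": {"commands": "0 0 0 0 0 25 0; 0 0 0 0 0 20 0; 0 0 0 0 0 0 0; 0 0 0 0 0 0 0.65; 0 0 0 0 0 0 0.65"}}

```text
time_s: 37.48
eef_pos: [0.4896, -0.1015, 0.0135]
eef_rot: [0.001, 0.013, 1.0, -0.0]
wrist_force: [0.0, -0.1, 0.5]
opening: 0.648
grasp_force: 0.0
```

Call:
{"fn": "servo_tool", "kwargs": {"commands": "0 0 0 0 0 0 0.65; 0 0 0 0 0 -30 0.65; 0 0 0 0 0 -60 0.65; 0 0 0 0 0 -40 1; 0 0 0 0 0 0 1"}}

```text
time_s: 38.1
eef_pos: [0.4913, -0.1023, 0.1464]
eef_rot: [0.004, 0.013, 1.0, -0.002]
wrist_force: [0.2, 0.7, -0.3]
opening: 0.998
grasp_force: 0.0
```

Call:
{"fn": "servo_tool", "kwargs": {"commands": "0 0 0 14 59 0 1; 0 0 0 14 59 0 1; 0 0 0 14 59 0 1; 0 0 0 14 59 0 1; 0 0 0 13 58 0 1"}}

```text
time_s: 38.72
eef_pos: [0.4259, 0.1962, 0.1413]
eef_rot: [-0.001, 0.013, 1.0, -0.0]
wrist_force: [0.8, -0.4, -0.4]
opening: 0.998
grasp_force: 0.0
```

Call:
{"fn": "servo_tool", "kwargs": {"commands": "0 0 0 13 58 0 1; 0 0 0.179 0 0 0 1; 0 0 0.179 0 0 0 1; 0 0 0.179 0 0 0 1; 0 0 0.179 0 0 0 1"}}

```text
time_s: 39.35
eef_pos: [0.4148, 0.2527, 0.141]
eef_rot: [-0.001, 0.365, 0.931, -0.001]
wrist_force: [1.2, -0.2, -0.6]
opening: 0.996
grasp_force: 0.0
```

Call:
{"fn": "servo_tool", "kwargs": {"commands": "0 0 0.179 0 0 0 1; 0 0 0.179 0 0 0 1; 0 0 0.179 0 0 0 1; 0 0 0.175 0 0 0 1; 0 0 0 0 0 0 1"}}

```text
time_s: 39.98
eef_pos: [0.415, 0.2526, 0.1412]
eef_rot: [-0.0, 0.664, 0.748, -0.001]
wrist_force: [0.1, -0.8, 0.5]
opening: 0.998
grasp_force: 0.0
```

Call:
{"fn": "servo_tool", "kwargs": {"commands": "0 0 0 0 0 0 1; 0 0 0 0 0 0 1"}}

```text
time_s: 40.22
eef_pos: [0.4156, 0.2528, 0.142]
eef_rot: [-0.0, 0.664, 0.748, -0.0]
wrist_force: [-0.4, 0.1, -0.0]
opening: 1.001
grasp_force: 0.0
```

Run:
```python
from h import *
go(.418,.2526,-.004,np.radians(6.3))
c,im=snap("wrist","w10.png")
h=cv2.cvtColor(im,cv2.COLOR_BGR2HSV)
b=((h[...,0]>105)&(h[...,0]<128)&(h[...,1]>170)&(h[...,2]>90)).astype(np.uint8)
n,l,s,ce=cv2.connectedComponentsWithStats(b);i=1+s[1:,4].argmax();print(s[i],ray(c,ce[i],.02))
```

```text
tcp [0.4156 0.2528 0.142 ] yaw 6.8 q [ 0.3   0.09  1.91 -0.    1.15  0.18] open 1.0 F [-0.4  0.1 -0. ]
turn [-0.     0.     0.009] rows 1 shift [ -0.5   2.3 146. ] n 3.0
[273 230  40  15 230] [[0.44020893 0.2181255  0.02      ]]
```

Call:
{"fn": "servo_tool", "kwargs": {"commands": "0 0 0 0 2 50 1; 0 0 0 0 0 50 1; 0 0 0 0 0 25 1; 0 0 0 0 0 13 1; 0 0 0 0 0 0 1"}}

```text
time_s: 40.9
eef_pos: [0.4175, 0.253, 0.0039]
eef_rot: [-0.0, 0.664, 0.747, -0.0]
wrist_force: [0.6, 0.1, 0.4]
opening: 0.997
grasp_force: 0.0
```

Call:
{"fn": "servo_tool", "kwargs": {"commands": "0 0 0 0 0 0 0; 0 0 0 0 0 0 0; 0 0 0 0 0 0 0; 0 0 0 0 0 0 0; 0 0 0 0 0 0 0"}}

```text
time_s: 41.52
eef_pos: [0.4192, 0.2536, 0.0059]
eef_rot: [0.001, 0.664, 0.747, 0.001]
wrist_force: [-1.0, -1.3, 5.8]
opening: 0.626
grasp_force: 63.6
```

Call:
{"fn": "servo_tool", "kwargs": {"commands": "0 0 0 0 0 -5 0; 0 0 0 0 0 -45 0; 0 0 0 0 0 -45 0; 0 0 0 0 0 0 0; 0 0 0 0 0 0 0"}}

```text
time_s: 42.15
eef_pos: [0.4173, 0.253, 0.0991]
eef_rot: [-0.0, 0.665, 0.747, -0.0]
wrist_force: [-0.3, -1.0, -1.9]
opening: 0.63
grasp_force: 63.7
```

Run:
```python
from h import *
go(*tray(-.0555,.074),.10,TY)
```

```text
tcp [0.4173 0.253  0.0991] yaw 6.7 q [0.3  0.16 1.93 0.   1.05 0.18] open 0.63 F [-0.3 -1.  -1.9]
turn [-0.     0.     0.143] rows 1 shift [-191.    81.2   -0.9] n 4.0
```

Call:
{"fn": "servo_tool", "kwargs": {"commands": "0 0 0.143 0 0 0 0; 0 0 0 -48 20 0 0; 0 0 0 -48 20 0 0; 0 0 0 -48 20 0 0; 0 0 0 -47 21 0 0"}}

```text
time_s: 42.78
eef_pos: [0.4927, 0.0587, 0.0975]
eef_rot: [-0.001, 0.716, 0.698, -0.001]
wrist_force: [0.1, 1.2, -0.6]
opening: 0.626
grasp_force: 63.6
```

Call:
{"fn": "servo_tool", "kwargs": {"commands": "0 0 0 0 0 25 0; 0 0 0 0 0 25 0; 0 0 0 0 0 0 0; 0 0 0 0 0 0 0"}}

```text
time_s: 43.28
eef_pos: [0.4934, 0.0602, 0.0491]
eef_rot: [-0.0, 0.716, 0.698, -0.0]
wrist_force: [-0.5, 0.2, -0.9]
opening: 0.624
grasp_force: 63.6
```

Run:
```python
from h import *
go(*tray(-.0555,.074),.009,TY)
c,im=snap("wrist","w11.png")
```

```text
tcp [0.4934 0.0602 0.0491] yaw -1.5 q [-0.12  0.26  1.93 -0.    0.95 -0.09] open 0.62 F [-0.5  0.2 -0.9]
turn [-0.001 -0.     0.   ] rows 1 shift [-0.3  0.1 40.1] n 1.0
```

Call:
{"fn": "servo_tool", "kwargs": {"commands": "0 0 0 0 0 20 0; 0 0 0 0 0 12 0; 0 0 0 0 0 8 0; 0 0 0 0 0 0 0; 0 0 0 0 0 0 0"}}

```text
time_s: 43.95
eef_pos: [0.494, 0.0601, 0.0095]
eef_rot: [0.0, 0.716, 0.698, 0.0]
wrist_force: [0.1, -0.3, -0.2]
opening: 0.629
grasp_force: 63.7
```

Call:
{"fn": "servo_tool", "kwargs": {"commands": "0 0 0 0 0 0 0.72; 0 0 0 0 0 0 0.72; 0 0 0 0 0 0 0.72; 0 0 0 0 0 -10 0.72; 0 0 0 0 0 -50 0.72"}}

```text
time_s: 44.58
eef_pos: [0.491, 0.0603, 0.0678]
eef_rot: [-0.003, 0.716, 0.698, -0.002]
wrist_force: [0.7, -0.1, -0.0]
opening: 0.717
grasp_force: 0.0
```

Call:
{"fn": "servo_tool", "kwargs": {"commands": "0 0 0 0 0 -60 1; 0 0 0 0 0 -60 1; 0 0 0 -50 0 -40 1; 0 0 0 -50 0 0 1; 0 0 0 -30 0 0 1"}}

```text
time_s: 45.2
eef_pos: [0.4906, -0.0707, 0.2301]
eef_rot: [0.001, 0.717, 0.697, 0.0]
wrist_force: [0.3, 0.4, -0.8]
opening: 1.001
grasp_force: 0.0
```

Call:
{"fn": "servo_tool", "kwargs": {"commands": "0 0 0 0 0 0 1; 0 0 0 0 0 0 1; 0 0 0 0 0 0 1"}}

```text
time_s: 45.58
eef_pos: [0.4904, -0.0676, 0.2284]
eef_rot: [-0.0, 0.716, 0.698, 0.0]
wrist_force: [0.3, 0.3, -0.1]
opening: 1.0
grasp_force: 0.0
```

Run:
```python
from h import *
c,im=snap("wrist","w12.png");s,i2=snap("side","s12.png")
cv2.imwrite("pics/fin.png",np.hstack([cv2.resize(im,(400,300)),cv2.resize(i2[170:275,220:360],(400,300),interpolation=cv2.INTER_CUBIC)]))
```

```text
(no output)
```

View pics/fin.png

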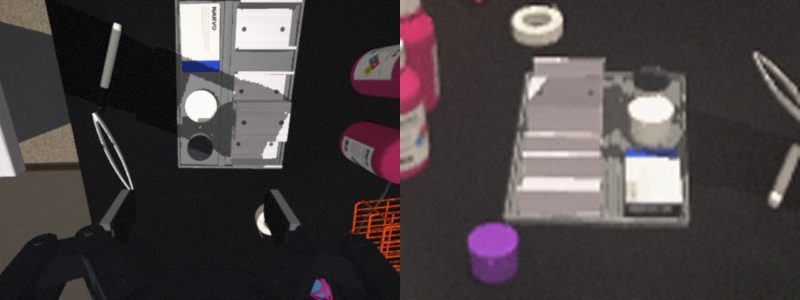

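The final pictures show everything in place. On the left, the wrist view has the carton, white jar and black jar in one row in the lane, with the cap set over two neighbouring troughs. The side view on the right agrees.

```bash
python3 -c "
from bench import *
print(hand_in())"
```

```text
the job is handed in; nothing more can be done
None
```

The job is handed in at about 46 s on the robot's clock, with no verdict returned: three troughs in the bed, the one cap present set over the -y and middle troughs, and the white jar, black jar and carton in one row in the lane.

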